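Line up and lock the rotary assembly turntable

TASK

Push the turntable round by one of its upright black pegs until the red-edged slot in its rim lines up with the brass lock bolt, then push the bolt by its red thumb plate fully home into the slot, so that the turntable is locked. The conduit fitting stays standing on the centre spigot: lift nothing and leave the loose things around the fixture alone.

Things in the scene. Friction and masses are not known exactly. Their poses are not given: they have to be found in the camera images.
- fixture: Rotary assembly fixture bolted to the bench: dark steel base plate 230 x 230 mm, 12 mm thick, with a tongue 110 mm wide running out to 255 mm from the turntable's axis in its own -y direction. Origin on the turntable's axis at bench height, z up; the bolt slides along the fixture's y axis (x = 0). On the tongue sits the bolt's blue guide, 50 mm wide, from y = -188 to -118 mm, top 50 mm above the bench (55 mm over its screw heads)
- turntable (a joint): angle of the turntable, rad, 0 = slot in line with the bolt, growing anticlockwise seen from above. It turns freely without stops and stays where it is left (friction 0.2 N m, about 2.6 N at a peg). Aluminium disc of 100 mm radius, faces 30 and 42 mm above the bench, with one slot 20 mm wide and 30 mm deep cut radially into its rim, both lips painted red. It starts turned 0.4 to 1.8 rad anticlockwise
- slot_mouth (a point): middle of the slot's open end, on the disc's rim at its top face: 100 mm from the axis, 42 mm above the bench; at turntable angle 0 it points along the fixture's -y, straight at the bolt
- peg_a (a point): top centre of turning peg A: upright black sleeve, 18 mm diameter, top 97 mm above the bench, foot (a 24 mm steel collar, 4 mm high) on the disc at 42 mm, 78 mm from the axis; 90 degrees anticlockwise of the slot as seen from above (along the fixture's +x at turntable angle 0)
- peg_b (a point): top centre of turning peg B: the same, on the opposite side of the axis, 90 degrees clockwise of the slot (along the fixture's -x at turntable angle 0)
- bolt (a joint): travel of the lock bolt towards the turntable's axis, m: 0 = drawn back, 0.034 = fully home against its stop, where its end stands 26 mm deep in the slot. It stays where it is left (friction 2.5 N, no spring). The disc blocks it unless the slot is in line
- bolt_nose (a point): top middle of the front end of the brass bolt, 42 mm above the bench: a bar 16 mm wide and 11 mm high whose last 10 mm taper to 8 mm width, so that it enters and centres the slot if that is within about 4 mm of line. Fully drawn back, it stands 8 mm clear of the disc's rim; it may start pushed up to 4 mm forward
- thumb (a point): a point on the rear (pushed) face of the bolt's upright red thumb plate, in its middle, 70 mm above the bench: the plate is 44 mm wide, 8 mm thick and reaches from 30 to 88 mm above the bench, its face square to the fixture's y axis. Push it along the fixture's +y. Behind it the base tongue is 12 mm high and ends about 25 mm away; nothing else stands there
- nest (a point): centre of the nest on the turntable, on its axis, 47 mm above the bench: the seat of the fitting, with a spigot of 17 mm diameter and 25 mm height
- fitting: steel conduit fitting standing loose over the centre spigot, 55 mm high, 48 mm over its hexagon, top 102 mm above the bench; origin at the centre of its underside, z along its axis. To be left standing there
- locknut: loose brass locknut ring, 38 mm diameter and 9 mm high, lying on the base plate's corner at the fixture's +x +y; to be left alone
- spare_fitting: a second steel conduit fitting, 55 mm high, standing on the bench to the right of the fixture; to be left alone
- oil_can: yellow oil bottle with red cap, 52 mm diameter, 125 mm high, on the bench to the right; to be left alone
- wrench: wrench 200 mm long lying on the bench to the left; to be left alone
- screwdriver: screwdriver 200 mm long lying on the bench to the right; to be left alone
- parts_tray: green tray of nuts, 100 x 150 x 45 mm, on the bench to the left; to be left alone
Things that resemble listed ones, but are neither listed nor needed, are in the scene too. What is shaped like the fitting but pink or turquoise is not meant.

How it is judged:
By the outcome, as a careful person would: the job done as asked, in the order asked, and still so for the second after the job is handed in, with the robot touching nothing.
It also fails if it takes over 51 s, if anything falls off the work surface, if the arm or the gripper's body presses on something with over 40 N, if the wrist force passes 120 N, or if a joint passes its speed limit or range.

ROBOT

A 6-joint arm with a two-finger parallel gripper is mounted at the origin on the work surface. World frame = base frame: x ahead of the robot, y to its left, z up, the work surface at z = 0. Lengths are in mm, angles in rad, forces in N, time in s.
With the tool pointing down it reaches from about 400 to 925 mm from the base axis. Payload 12.5 kg.
Tool frame: the origin (TCP) lies at the very end of the fingers, on their centre line; the grasp point (between the pads) lies 19 mm behind it; y points along the fingers, z is the direction in which the jaws open and shut, and the axes are right-handed (so a half turn about y gives the same grasp; the last joint's range is limited). The gripper opens to 95 mm and grips with 3 to 60 N. Pads are 20 mm wide; open, the fingers measure 119 mm over their backs; the gripper's body (75 mm by 180 mm) begins 59 mm behind the grasp point.
Start: joints at [-1.242, 0.491, 1.559, -0, 1.092, -0.106], TCP at [263.292, -566.854, 214.661] pointing down, gripper open.
Joint ranges: [-3.1, 3.1], [-0.84, 2.19], [0.05, 2.79], [-1.13, 4.28], [0.06, 2.93], [-2.69, 2.69]. Speed limits (rad/s): [2.22, 2.22, 2.79, 3.14, 3.14, 3.14].

INTERFACE

Orientations are given as [roll, pitch, yaw] about the fixed x, y, z axes, in that order (R = Rz(yaw) Ry(pitch) Rx(roll)).
In Python, from cell import * gives the robot as it stands. The module is installed in compiled form; this text tells all that it offers.
- The arm moves only by the shell command python3 -m jog 'ROWS'. ROWS is a JSON object of lists of equal length, an entry for each row: "dp": the shift along the tool's x, y, z in m, a list of three; "rot": the turn, a rotation vector about the tool's x, y, z in rad, a list of three; "claw": the finger opening in m, from 0 to 0.0951. In form: {"dp": [[x, y, z], ...], "rot": [[wx, wy, wz], ...], "claw": [claw, ...]}. A call has 1 to 12 rows; each row is the pose to reach, as a shift and turn from the pose commanded when the call began, along the tool's axes at that moment; what a row does not reach only later rows make up. A row lasts 1/10 s, in which the tool goes at most 50 mm and 8.59 degrees, less where a joint would pass 70% of its speed; a pose out of reach is approached as far as the arm can. A call with a gripper value outside its range is refused whole. The fingers move at their own pace and stop on an object; the grip force is fixed at half the most. Time passes only in rows, so rows that repeat a pose let the fingers close. It gives the time, the measured TCP pose, the force and the opening at its end, in the units of the state.
- state(): the state, without advancing time (a new reading comes with each control period).
- read_camera(name): name is "scene" or "top" or "wrist"; returns the picture (420x560x3 uint8, red, green, blue); there is no depth.
- camera_info(name): a dict with "fx", "fy", "cx", "cy" (pixels), "eye" and "rotation" of the camera in the world. Camera axes: x right, y down, z forward; pixel columns grow to the right and rows downward; lengths in mm; the calibration is good to about 2 mm. A picture is of the moment at which its call begins: read the wrist's pose just before it. camera_info takes no time and is no camera call; for the wrist camera it gives the pose at the moment of the call.
- job_done(): hands the job in, once; it reports no verdict.
The state is a dict: "t": time; "joints": joint angles; "qvel": joint speeds; "tau": joint torques, N m; "eef_pos": TCP position; "tcp_rot": TCP orientation; "ft_force": force on the tool from outside, world axes, zero at the start; "moment": the same for the moment, N m; "opening": opening from 0.0 (shut) to 1.0 (fully open).
Only numpy, scipy, OpenCV 4.12 (cv2) and the standard library are available. Lean on these libraries where they do the work, as an engineer would, in place of code of your own. Each camera call takes 0.05 s, during which the arm holds its last target. There are 200 camera calls.

## Working session

There is one attempt and no reset: what is moved stays moved. The work goes in short steps, Python scripts to look and compute and a shell command to move; the robot and the scene stay as the last step left them, time stands still between calls to the robot, and variables do not carry over. Pictures are saved under pics/ and viewed, on a budget of 10 in all, crops included, one or two more only if the job needs it, and the job is handed in when it is done.

```bash
mkdir -p pics; python3 - <<'E'
from cell import *
import cv2
s=state();print(s)
for n in("top","scene"):
    im=read_camera(n);i=camera_info(n);print(n,i)
    cv2.imwrite(f"pics/{n}0.png",im[:,:,::-1])
E
```

```text
{'t': 0.0, 'joints': array([-1.24162547e+00,  4.91541785e-01,  1.55944914e+00,  4.89349999e-06,
        1.09168746e+00, -1.05563264e-01]), 'qvel': array([-0.00015872, -0.00036206, -0.00075589, -0.00037114,  0.00075693,
       -0.00284477]), 'tau': array([-2.47808675e-03, -6.12649012e+01, -2.58180410e+01,  6.91357744e-02,
        4.82788298e-02, -9.25320910e-05]), 'eef_pos': array([ 263.19506448, -566.61500744,  214.07289681]), 'tcp_rot': array([-1.57187555e+00,  1.18715816e-04, -2.70686086e+00]), 'ft_force': array([ 0.71116681, -0.86742932,  0.49763707]), 'moment': array([-0.03270685,  0.02070474, -0.00250636]), 'opening': 1.0015840437879724}
top {'fx': 462.1241765797692, 'fy': 462.1241765797692, 'cx': 281.70436989782075, 'cy': 204.30562515441324, 'eye': array([ 274.95137527,   14.89653725, 1338.72973452]), 'rotation': array([-2.96105298, -0.01766975, -1.58271231])}
scene {'fx': 385.37518929209335, 'fy': 385.37518929209335, 'cx': 281.369813432044, 'cy': 213.3120000838666, 'eye': array([1055.07281222, -499.36212377,  746.10826505]), 'rotation': array([-2.29528643,  0.00401107,  0.80887618])}
```

View pics/top0.png

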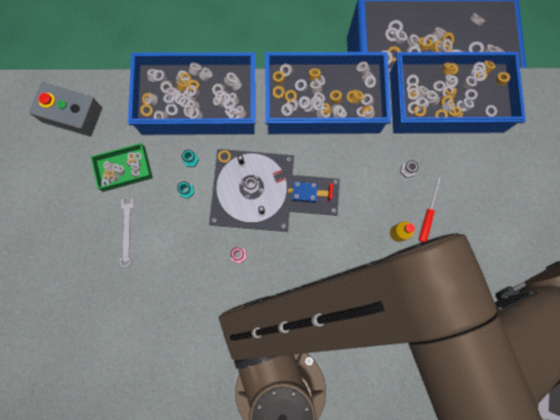

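View pics/scene0.png

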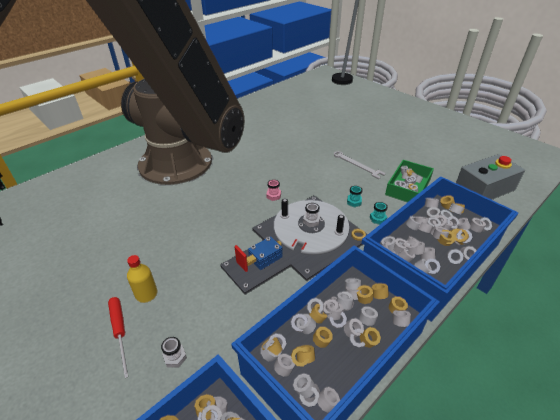

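The top view shows the turntable axis near (251,187), the slot near (278,176), the pegs near (241,160) and (262,210), and the thumb plate near (332,192). The scene view agrees with this layout. Next I'll enlarge the fixture.

```bash
python3 - <<'E'
import cv2
im=cv2.imread("pics/top0.png")[140:240,200:350]
cv2.imwrite("pics/top0c.png",cv2.resize(im,None,fx=5,fy=5,interpolation=cv2.INTER_CUBIC))
E
```

```text
(no output)
```

View pics/top0c.png

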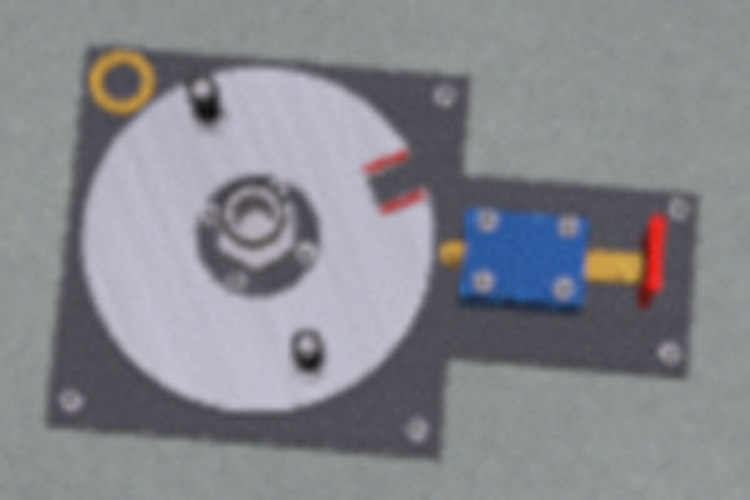

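The enlarged crop shows these features, in crop pixels:
- **Plate corners:** (87,46), (468,77), (440,458), (48,427)
- **Tongue corners:** (698,193), (686,378)
- **Slot lips:** outer ends (408,153) and (423,194)
- **Peg tops:** A (203,87), B (308,337)
- **Thumb plate top:** runs from (657,215) to (657,288)

```bash
cat > h.py <<'E'
import numpy as np
from scipy.spatial.transform import Rotation as R
def ray(c,px,z):
    d=R.from_euler('xyz',c['rotation']).apply([(px[0]-c['cx'])/c['fx'],(px[1]-c['cy'])/c['fy'],1])
    return (c['eye']+d*(z-c['eye'][2])/d[2])[:2]
E
python3 - <<'E'
from h import *; from cell import *
from scipy.optimize import least_squares as ls
c=camera_info("top")
g=lambda u,v,z: ray(c,((u+.5)/5-.5+200,(v+.5)/5-.5+140),z)
P=np.array([g(u,v,12) for u,v in[(87,46),(468,77),(440,458),(48,427),(698,193),(686,378)]])
F=np.array([(115,115),(115,-115),(-115,-115),(-115,115),(55,-255),(-55,-255)])
f=lambda p:((R.from_euler('z',p[2]).as_matrix()[:2,:2]@F.T).T+p[:2]-P).ravel()
r=ls(f,[600,80,0]);p=r.x;print(p,r.fun.round(1))
M=R.from_euler('z',p[2]).as_matrix()[:2,:2]
for n,q in dict(disc=(258,239,42),mouth=(416,174,42),A=(203,87,97),B=(308,337,97),th1=(657,216,88),th2=(656,288,88),nose=(440,252,42)).items():
    w=g(*q);l=M.T@(w-p[:2]);print(n,w.round(1),'fix',l.round(1),np.hypot(*l).round(1),'ang from -y',np.arctan2(l[0],-l[1]).round(3))
s=state();print(R.from_euler('xyz',s['tcp_rot']).as_matrix().round(3))
E
```

```text
[ 5.61833028e+02  7.61495027e+01 -9.03335465e-02] [ 0.3  1.1  0.2 -1.3 -0.8 -0.5 -0.3  2.4 -0.2 -0.4  0.8 -1.3]
disc [561.4  76.1] fix [-0.4 -0.1] 0.4 ang from -y -1.329
mouth [599.1 -15. ] fix [ 45.4 -87.5] 98.5 ang from -y 0.478
A [636. 104.] fix [71.3 34.5] 79.2 ang from -y 2.021
B [494.4  46.3] fix [-64.5 -35.9] 73.8 ang from -y -1.063
th1 [ 562.6 -147.7] fix [  21.  -222.9] 223.9 ang from -y 0.094
th2 [ 521.8 -145.9] fix [ -19.8 -224.8] 225.6 ang from -y -0.088
nose [553.  -28.3] fix [   0.6 -104.8] 104.8 ang from -y 0.006
[[-0.907 -0.     0.421]
 [-0.421  0.001 -0.907]
 [-0.    -1.    -0.001]]
```

Pose fit: axis (561.8, 76.1), yaw -0.090, turntable angle about 0.48 (slot 0.478, pegs 0.45 and 0.51), residuals up to 2.4 mm. I'll push peg B along the fixture's +y with the fingers shut. First I go to a point above and behind it, turning -1.046 about tool y.

```bash
python3 -m jog '{"dp":[[-0.037,0,-0.036],[-0.074,0,-0.072],[-0.111,0,-0.108],[-0.149,0,-0.145],[-0.186,0,-0.181],[-0.223,0,-0.217],[-0.260,0,-0.253],[-0.297,0,-0.289],[-0.334,0,-0.325],[-0.372,0,-0.362],[-0.409,0,-0.398],[-0.446,0,-0.434]],"rot":[[0,-0.087,0],[0,-0.174,0],[0,-0.261,0],[0,-0.349,0],[0,-0.436,0],[0,-0.523,0],[0,-0.61,0],[0,-0.697,0],[0,-0.784,0],[0,-0.872,0],[0,-0.959,0],[0,-1.046,0]],"claw":[0,0,0,0,0,0,0,0,0,0,0,0]}'
cat >> h.py <<'E'
p=np.array([561.8,76.1]);yaw=-.0903
M=R.from_euler('z',yaw).as_matrix()[:2,:2]
def go(x,y,z):
    "tool-axis shift (m), rot about tool y to reach fixture-frame x,y, height z, tool x along fixture -y"
    from cell import state
    s=state();T=R.from_euler('xyz',s['tcp_rot'])
    w=np.r_[p+M@[x,y],z]
    G=R.from_matrix(np.c_[np.r_[M@[0,-1],0],[0,0,-1],np.r_[M@[-1,0],0]])
    if np.linalg.det(G.as_matrix())<0: print('handed!')
    print('t',s['t'],'fix',(M.T@(s['eef_pos'][:2]-p)).round(1),'z',s['eef_pos'][2].round(1),'F',s['ft_force'].round(1),'dp',T.inv().apply(w-s['eef_pos']).round(1),'rot',(T.inv()*G).as_rotvec().round(3))
E
python3 -c "from h import *;go(-71,-68,65)"
```

```text
t: 1.3
eef_pos: [477.3, -4.1, 214.6]
tcp_rot: [-1.571, -0.0, -1.657]
ft_force: [1.2, -1.0, -0.2]
opening: 0.049Traceback (most recent call last):
  File "<string>", line 1, in <module>
    from h import *;go(-71,-68,65)
                    ~~^^^^^^^^^^^^
  File "h.py", line 13, in go
    G=R.from_matrix(np.c_[np.r_[M@[0,-1],0],[0,0,-1],np.r_[M@[-1,0],0]])
  File "scipy/spatial/transform/_rotation.pyx", line 1143, in scipy.spatial.transform._rotation.Rotation.from_matrix
ValueError: Non-positive determinant (left-handed or null coordinate frame) in rotation matrix 0: [[-0.09017733  0.         -0.99592572]
 [-0.99592572  0.          0.09017733]
 [ 0.         -1.          0.        ]].
```

```bash
sed -i 's/np.r_\[M@\[-1,0\],0\]/np.r_[M@[1,0],0]/' h.py; python3 -m jog '{"dp":[[0,0,0]],"rot":[[0,0,0]],"claw":[0]}'; python3 -c "from h import *;go(-71,-68,65)"
```

```text
t: 1.4
eef_pos: [478.1, -1.6, 214.5]
tcp_rot: [-1.571, 0.001, -1.652]
ft_force: [-0.1, -0.8, -0.4]
opening: 0.019
t 1.4 fix [-76.4 -85. ] z 214.5 F [-0.1 -0.8 -0.4] dp [-16.8 149.5   5.5] rot [-0.     0.009 -0.001]
```

```bash
python3 -m jog '{"dp":[[-0.006,0.030,0.003],[-0.013,0.060,0.0055],[-0.013,0.09,0.0055],[-0.013,0.12,0.0055],[-0.013,0.14,0.0055],[-0.013,0.1495,0.0055],[-0.013,0.1495,0.0055],[-0.013,0.1495,0.0055]],"rot":[[0,0.009,0],[0,0.009,0],[0,0.009,0],[0,0.009,0],[0,0.009,0],[0,0.009,0],[0,0.009,0],[0,0.009,0]],"claw":[0,0,0,0,0,0,0,0]}'; python3 -c "from h import *;go(-71,-22,65)"
```

```text
t: 2.2
eef_pos: [484.0, 6.0, 65.7]
tcp_rot: [-1.57, -0.0, -1.67]
ft_force: [0.7, 0.6, -0.7]
opening: 0.004
t 2.2 fix [-71.2 -76.9] z 65.7 F [ 0.7  0.6 -0.7] dp [-54.9   0.7  -0.3] rot [-0.001 -0.009  0.   ]
```

Now I push about 52 mm along +y in small steps, stopping a little short, then look.

```bash
python3 -m jog '{"dp":[[-0.006,0,0],[-0.012,0,0],[-0.018,0,0],[-0.024,0,0],[-0.029,0,0],[-0.034,0,0],[-0.038,0,0],[-0.042,0,0],[-0.046,0,0],[-0.049,0,0],[-0.052,0,0],[-0.052,0,0]],"rot":[[0,-0.009,0],[0,-0.009,0],[0,-0.009,0],[0,-0.009,0],[0,-0.009,0],[0,-0.009,0],[0,-0.009,0],[0,-0.009,0],[0,-0.009,0],[0,-0.009,0],[0,-0.009,0],[0,-0.009,0]],"claw":[0,0,0,0,0,0,0,0,0,0,0,0]}'; python3 - <<'E'
from h import *;go(-71,-19,65)
from cell import *; import cv2
a=read_camera("top")[:,:,::-1][140:240,200:350];b=read_camera("scene")[:,:,::-1][180:300,200:400]
cv2.imwrite("pics/c1.png",np.vstack([cv2.resize(a,(500,333),interpolation=2),cv2.resize(b,(500,300),interpolation=2)])[:600])
E
```

```text
t: 3.4
eef_pos: [489.1, 58.5, 65.2]
tcp_rot: [-1.57, 0.0, -1.66]
ft_force: [-0.0, 0.0, -0.3]
opening: 0.004
t 3.4 fix [-70.8 -24.1] z 65.2 F [-0.   0.  -0.3] dp [-5.1  0.2 -0.2] rot [-0.001  0.001 -0.   ]
```

View pics/c1.png

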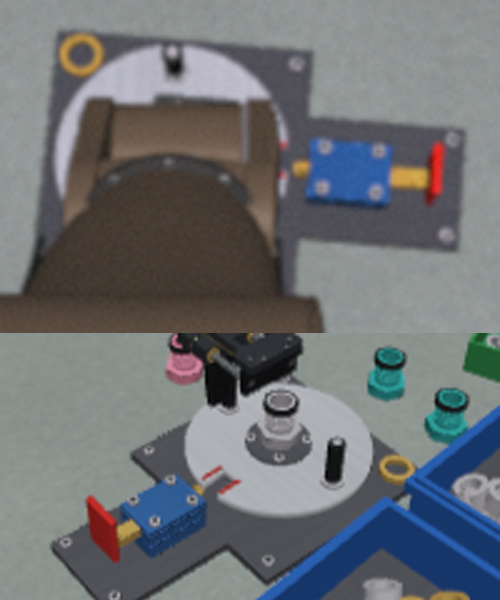

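The slot (lips at 284,146 and 284,174 in the top half) is still a few mm anticlockwise of the bolt nose (300,168). I'll measure it by the red lips.

```bash
cat >> h.py <<'E'
def lips(n):
    from cell import read_camera,camera_info
    import cv2
    a=read_camera(n).astype(int);c=camera_info(n)
    m=((a[:,:,0]-np.maximum(a[:,:,1],a[:,:,2]))>40).astype(np.uint8)
    k,l,s,q=cv2.connectedComponentsWithStats(m,connectivity=8)
    for i in range(1,k):
        f=M.T@(ray(c,q[i],42)-p)
        if abs(f[0])<60 and -115<f[1]<-50: print(n,'lip',s[i][4],f.round(1))
E
python3 - <<'E'
from h import *;lips("top");lips("scene")
from cell import *
c=camera_info("top");print('A',M.T@(ray(c,(173/3.333+200,47/3.333+140),97)-p))
E
```

```text
top lip 2 [ 20.4 -94.3]
top lip 3 [   2.3 -113.4]
top lip 1 [ -6.1 -94.9]
scene lip 13 [ -9.1 -84.8]
scene lip 14 [ 17.8 -81.6]
A [82.41412152  2.86962833]
```

The estimates of the remaining angle are 0.052 (scene), about 0.07 (top) and 0.035 to 0.065 (peg A, finger position). I'll push 4.5 mm more.

```bash
python3 -m jog '{"dp":[[-0.0015,0,0],[-0.003,0,0],[-0.0045,0,0],[-0.0045,0,0],[-0.0045,0,0]],"rot":[[0,0,0],[0,0,0],[0,0,0],[0,0,0],[0,0,0]],"claw":[0,0,0,0,0]}'; python3 - <<'E'
from h import *;go(-71,-19,65);lips("top");lips("scene")
E
```

```text
t: 4.1
eef_pos: [489.3, 62.6, 65.1]
tcp_rot: [-1.571, 0.0, -1.661]
ft_force: [0.1, -0.7, -0.2]
opening: 0.001
t 4.1 fix [-71. -20.] z 65.1 F [ 0.1 -0.7 -0.2] dp [-1.   0.1  0. ] rot [-0.  0. -0.]
top lip 7 [ 15.5 -91.1]
top lip 2 [   4.2 -112.8]
top lip 6 [-10.7 -92.4]
scene lip 14 [-13.3 -83.6]
scene lip 15 [ 13.7 -82.6]
```

The slot is now within about 0.2 mm (scene) to 2.4 mm (top) of line, inside the 4 mm capture range. I'll back off, rise, and go round behind the thumb plate.

```bash
python3 -m jog '{"dp":[[0.010,0,0],[0.022,0,0],[0.024,-0.035,0],[0.026,-0.060,0],[0.06,-0.062,0.018],[0.10,-0.062,0.036],[0.14,-0.062,0.054],[0.18,-0.062,0.071],[0.22,-0.062,0.071],[0.238,-0.062,0.071],[0.238,-0.062,0.071],[0.238,-0.062,0.071]],"rot":[[0,0,0],[0,0,0],[0,0,0],[0,0,0],[0,0,0],[0,0,0],[0,0,0],[0,0,0],[0,0,0],[0,0,0],[0,0,0],[0,0,0]],"claw":[0,0,0,0,0,0,0,0,0,0,0,0]}'; python3 - <<'E'
from h import *;go(0,-258,65);lips("top");lips("scene")
from cell import *; import cv2
a=read_camera("top")[:,:,::-1][140:240,200:350];b=read_camera("scene")[:,:,::-1][180:300,200:400]
cv2.imwrite("pics/c2.png",np.vstack([cv2.resize(a,(500,333),interpolation=2),cv2.resize(b,(500,300),interpolation=2)])[:600])
E
```

```text
t: 5.4
eef_pos: [538.0, -181.5, 127.0]
tcp_rot: [-1.571, 0.0, -1.662]
ft_force: [0.2, 1.3, 0.2]
opening: 0.004
t 5.4 fix [  -0.5 -258.6] z 127.0 F [0.2 1.3 0.2] dp [-0.6 62.   0.5] rot [ 0.    -0.001 -0.   ]
top lip 17 [ 15.  -83.9]
top lip 4 [   2.8 -112.9]
top lip 19 [-10.8 -84.5]
scene lip 14 [-13.3 -83.6]
scene lip 15 [ 13.7 -82.6]
```

View pics/c2.png

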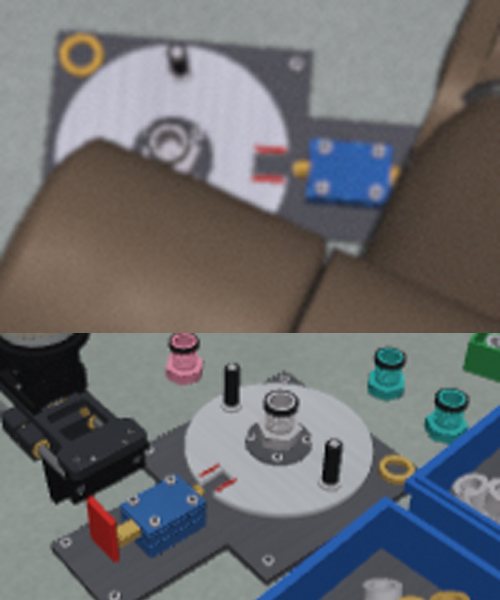

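The lips (middle 269.5, 165.5) now line up with the bolt nose (300,169), given the fixture's tilt. I'll descend and advance to contact.

```bash
python3 -m jog '{"dp":[[0,0.030,0],[0,0.050,0],[0,0.062,0],[0,0.062,0],[-0.006,0.062,0],[-0.012,0.062,0],[-0.018,0.062,0],[-0.024,0.062,0],[-0.029,0.062,0],[-0.033,0.062,0],[-0.036,0.062,0],[-0.036,0.062,0]],"rot":[[0,0,0],[0,0,0],[0,0,0],[0,0,0],[0,0,0],[0,0,0],[0,0,0],[0,0,0],[0,0,0],[0,0,0],[0,0,0],[0,0,0]],"claw":[0,0,0,0,0,0,0,0,0,0,0,0]}'; python3 - <<'E'
from h import *;go(0,-204,65);lips("top");lips("scene")
E
```

```text
t: 6.8
eef_pos: [541.7, -144.6, 65.1]
tcp_rot: [-1.571, 0.0, -1.661]
ft_force: [-1.1, -0.0, -0.9]
opening: 0.006
t 6.8 fix [-1.000e-01 -2.216e+02] z 65.1 F [-1.1 -0.  -0.9] dp [-17.6   0.1   0.1] rot [ 0.     0.001 -0.   ]
top lip 3 [ 16.3 -92.2]
scene lip 14 [-13.3 -83.6]
scene lip 15 [ 13.7 -82.6]
```

Travel so far is about 13 mm with the force still low. I'll carry on in small steps while watching the force.

```bash
python3 -m jog '{"dp":[[-0.003,0,0],[-0.006,0,0],[-0.009,0,0],[-0.011,0,0],[-0.013,0,0],[-0.014,0,0],[-0.014,0,0]],"rot":[[0,0,0],[0,0,0],[0,0,0],[0,0,0],[0,0,0],[0,0,0],[0,0,0]],"claw":[0,0,0,0,0,0,0]}'; python3 -c "from h import *;go(0,-204,65)"
python3 -m jog '{"dp":[[-0.001,0,0],[-0.002,0,0],[-0.002,0,0]],"rot":[[0,0,0],[0,0,0],[0,0,0]],"claw":[0,0,0]}'; python3 -c "from h import *;go(0,-204,65)"
```

```text
t: 7.6
eef_pos: [543.1, -130.9, 65.2]
tcp_rot: [-1.571, 0.0, -1.661]
ft_force: [0.5, -1.0, 0.5]
opening: 0.007
t 7.6 fix [   0.  -207.8] z 65.2 F [ 0.5 -1.   0.5] dp [-3.8  0.2 -0. ] rot [-0.  0. -0.]
t: 7.9
eef_pos: [543.3, -129.5, 65.2]
tcp_rot: [-1.57, -0.001, -1.661]
ft_force: [-1.8, -4.6, -0.1]
opening: 0.005
t 7.9 fix [ 1.000e-01 -2.064e+02] z 65.2 F [-1.8 -4.6 -0.1] dp [-2.4  0.2 -0.1] rot [-0.     0.     0.001]
```

```bash
for i in 1 2; do python3 -m jog '{"dp":[[-0.001,0,0],[-0.0015,0,0],[-0.0015,0,0]],"rot":[[0,0,0],[0,0,0],[0,0,0]],"claw":[0,0,0]}'; python3 -c "from h import *;go(0,-204,65)"; done
python3 - <<'E'
from cell import *; import cv2,numpy as np
a=read_camera("top")[:,:,::-1][140:240,200:350];b=read_camera("scene")[:,:,::-1][180:300,200:400]
cv2.imwrite("pics/c3.png",np.vstack([cv2.resize(a,(375,250),interpolation=2),cv2.resize(b[40:110,10:135],(625,350),interpolation=2)[:,:375]]) if 0 else cv2.resize(b[20:115,10:160],(750,475),interpolation=2))
E
```

```text
t: 8.2
eef_pos: [543.3, -129.4, 65.3]
tcp_rot: [-1.57, -0.002, -1.66]
ft_force: [-3.6, -14.8, -2.1]
opening: 0.006
t 8.2 fix [ 2.000e-01 -2.063e+02] z 65.3 F [ -3.6 -14.8  -2.1] dp [-2.3  0.3 -0.1] rot [-0.001  0.001  0.002]
t: 8.5
eef_pos: [543.4, -129.2, 65.3]
tcp_rot: [-1.57, -0.004, -1.66]
ft_force: [-6.9, -26.2, -2.5]
opening: 0.009
t 8.5 fix [ 2.000e-01 -2.062e+02] z 65.3 F [ -6.9 -26.2  -2.5] dp [-2.2  0.3 -0.2] rot [-0.001  0.001  0.004]
```

View pics/c3.png

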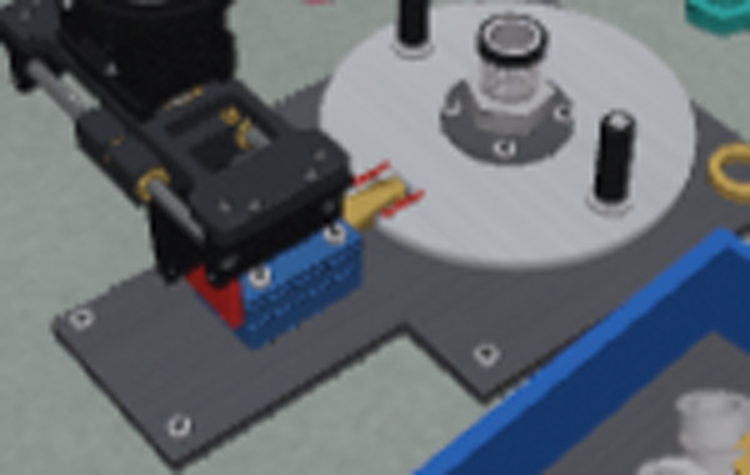

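The bolt is against a hard stop at 26 N. It stands deep in the slot, with its nose at (400,188) near the slot's inner end, and the thumb plate is at the guide. I'll retreat and check.

```bash
python3 -m jog '{"dp":[[0.008,0,0],[0.02,0,0],[0.035,0,0],[0.05,-0.01,0],[0.065,-0.05,0],[0.09,-0.09,0],[0.13,-0.12,0],[0.17,-0.13,0],[0.21,-0.13,0],[0.25,-0.13,0],[0.25,-0.13,0],[0.25,-0.13,0]],"rot":[[0,0,0],[0,0,0],[0,0,0],[0,0,0],[0,0,0],[0,0,0],[0,0,0],[0,0,0],[0,0,0],[0,0,0],[0,0,0],[0,0,0]],"claw":[0,0,0,0,0,0,0,0,0,0,0,0]}'; python3 - <<'E'
from h import *
from cell import *; import cv2
a=read_camera("top")[:,:,::-1][140:240,200:350];b=read_camera("scene")[:,:,::-1][180:300,200:400]
cv2.imwrite("pics/c4.png",np.vstack([cv2.resize(a[20:],(600,320),interpolation=2)[:, :500],cv2.resize(b[:112],(500,280),interpolation=2)]))
E
```

```text
t: 9.8
eef_pos: [520.2, -376.3, 195.4]
tcp_rot: [-1.571, 0.0, -1.663]
ft_force: [-0.9, 0.1, -0.1]
opening: 0.004
```

View pics/c4.png

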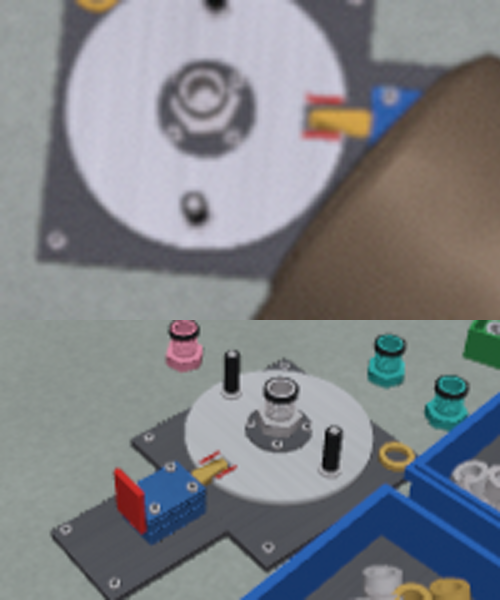

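The bolt nose (309,121) stands about 26 mm inside the rim (347,121), as specified. The fitting is upright on the spigot and the arm is clear, so I'm handing in.

```bash
python3 -c "from cell import *;print(job_done(),state()['t'])"
```

```text
the job is handed in; nothing more can be done
the job is handed in; nothing more can be done
```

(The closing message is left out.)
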